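Snap a sample tube into the free spring clip of a tube mixer

ROBOT

A 7-joint arm with a two-finger parallel gripper is mounted at the origin on a cart in front of the work surface, level with it; the furniture and walls round the work are solid. World frame = base frame: x ahead of the robot, y to its left, z up, the work surface at z = 0. Lengths are in m, angles in degrees, forces in N, time in s.
With the tool pointing down it reaches from about 0.425 to 0.875 m from the base axis. Payload 9.9 kg.
Tool frame: the origin (TCP) lies midway between the tips of the shut fingers; the grasp point (between the pads) lies 19 mm behind it; z points along the fingers, y is the line along which they close (so a half turn about z gives the same grasp; the last joint's range is limited). The gripper opens to 85 mm and grips with 20 to 120 N. Pads are 22 mm wide; open, the fingers measure 114 mm over their backs; the gripper's body (76 mm by 85 mm) begins 54 mm behind the grasp point. The pads swing forward as they close: fully open they stand 13 mm farther back than shut.
Start: joints at [-80.89, 32.985, 1.427, 82.34, -0.859, 64.687, -3.237], TCP at [0.162, 0.655, 0.231] pointing down, gripper open.
Joint ranges: [-157.87, 157.87], [-19.46, 123.44], [-87.15, 90], [11.01, 140.99], [-62.26, 242.26], [9.8, 113.94], [-161.44, 161.44]. Speed limits (degrees/s): [127.2, 127.2, 172.46, 172.46, 180, 180, 180].

INTERFACE

Orientations are given as [roll, pitch, yaw] about the fixed x, y, z axes, in that order (R = Rz(yaw) Ry(pitch) Rx(roll)).
In Python, from workcell import bot gives the robot as it stands. Calls block until the motion is done:
- bot.move_to(position, orientation): joint-space move of the TCP to a pose.
- bot.movel(position, attitude=None, vel=0.15, f_stop=None): straight line of the TCP; attitude=None keeps the orientation; vel is the mean speed in m/s. With f_stop (N) it stops when the force on the tool has changed by that much, and returns True; else False.
- bot.goto_joints(angles): joint-space move.
- bot.set_gripper(opening, grasp_force=None): finger opening in m; grasp_force is the grip in N (None keeps the last); returns when the fingers have stopped.
- bot.hold(seconds).
- bot.solve_ik(position, orientation): joint angles nearest the present ones, or None.
- bot.sense(): the state.
- bot.capture(name): name is "side" or "top" or "wrist"; returns the picture (420x560x3 uint8, blue, green, red); there is no depth.
- bot.get_calibration(name): a dict with "fov_y" (degrees; the focal length in pixels is half the picture's height over the tangent of half this angle, whatever the lens; pixels are square), "cx", "cy" (the principal point, pixels), "extrinsics" (4x4, takes a point from camera to world coordinates). Camera axes: x right, y down, z forward; pixel columns grow to the right and rows downward; lengths in m; the calibration is good to about 2 mm. The wrist camera is an equidistant fisheye: a pixel r from the principal point sees the ray r / f radians off the axis. A picture is of the moment at which its call begins: read the wrist's pose just before it. get_calibration takes no time and is no camera call; for the wrist camera it gives the pose at the moment of the call.
A pose or a line that the arm cannot do raises bot.PlanningError and nothing moves.
- bot.job_done(): hands the job in; it is judged then, once.
The state is a dict: "time_s": time; "joints": joint angles; "joint_vel": joint speeds; "joint_torque": joint torques, N m; "ee_pos": TCP position; "tool_rot": TCP orientation; "ft_force": force on the tool from outside, world axes, zero at the start; "ft_torque": the same for the moment, N m; "grip_width": finger opening in m; "finger_force": force on a finger pad.
Only numpy, scipy, OpenCV 4.12 (cv2) and the standard library are available. Lean on these libraries where they do the work, as an engineer would, in place of code of your own. Each camera call takes 0.05 s, during which the arm holds its last target. There are 200 camera calls.

TASK

Load the loose sample tube on the tube mixer: take it from its cradle and lay it level, centred along its length, across the open mouth of the empty spring clip, and let go of it there, so that it rests on the two flared jaws. Then press it down from above with the fingertips until the jaws snap shut over it and it lies fully home in the clip. Leave the beaker and the sample cup where they stand.

Things in the scene. Friction and masses are not known exactly. Their poses are not given: they have to be found in the camera images.
- tube_mid (a point): Loose capped sample tube: white-labelled round tube 98 mm long, 15.4 mm in diameter, 25 g nominal; it starts lying level in the V rests of the cradle. This point is its centre (half its length, on its axis). The point's z axis runs along the tube, towards the cap.
- cradle: Grey cradle fixed on the bench, where the tube starts: plate 60 x 100 x 6 mm with two V rests, each 10 mm wide, at y = -33 and +33 mm, 56 mm clear between them; their tops are 42 mm above the bench. Origin: centre of its underside, on the bench. Its y axis is the direction of the tube lying in it; the tube's axis is about 43 mm above the bench.
- mixer: Low tube mixer fixed on the bench: white housing under an aluminium deck 215 (x) x 140 (y) x 6 mm whose top is 41 mm above the bench. Its x and y axes are the deck's; it does not rock. It carries two identical steel spring clips 110 mm apart on the deck's x axis, one empty, one holding another tube; which is the nearer to the robot varies. Origin: centre of its underside.
- seat (a point): The EMPTY spring clip: this point is where the tube's centre lies when it is fully home, 63 mm above the bench (22 mm above the deck). Its y axis is the direction of the tube in the clip, z up, x across the jaws. A tube laid in the mouth rests with its axis about 14 mm above this point; pressed at its middle it resists with 5 to 9 N while the jaws spread, then drops on a rigid V saddle, jaws closed over it.
- clip_free: The empty clip itself; origin: centre of its underside, on the deck, axes as the seat's. Two pairs of jaw blades, 8 mm wide, at y = -26 and +26 mm, with 44 mm clear between them for fingers. The jaws at -x and +x hinge 6 mm above the deck and are sprung shut; their flared lips form a V mouth about 30 mm wide at its top, 42 mm above the deck, down to an 11 mm throat 29 mm above the deck.
- full_seat (a point): The OCCUPIED spring clip, like the empty one: the centre of the tube already held in it, y along that tube. Not to be used.
- jaw_near (a joint): Hinge of the empty clip's jaw at its -x side, rad: 0 shut (also when empty, and when the tube is home), about 0.1 as the tube passes the throat. Sprung to 0.
- jaw_far (a joint): Hinge of the empty clip's jaw at its +x side, rad; as the other.
- beaker: Small empty beaker, 54 mm wide, 70 mm high, standing loose on the bench; bystander. Origin: centre of its underside.
- cup: Lidded sample cup, 62 mm wide, 66 mm high, loose on the bench; bystander. Origin: centre of its underside.

How it is judged (in metres and radians):
On the way, in this order (a step that is already met when the one before it is completed fails the run):
1. the tube lies on the flared jaws of the empty clip, not yet pressed in, and the fingers have let go of it (z of tube_mid in the frame of seat between 0.008 and 0.024 m and x of tube_mid in the frame of seat between -0.01 and 0.01 m and y of tube_mid in the frame of seat between -0.015 and 0.015 m and contact force between tube and the fingers below 0.05 N and contact force between tube and clip_free above 0.05 N and linear speed of tube below 0.02 m/s), for 0.2 s.
2. the tube is pressed home in the clip (z of tube_mid in the frame of seat below 0.003 m), for 0.1 s.
At the end, for the whole second after the job is handed in: The tube lies at rest fully home in the clip that was empty: its centre within 3 mm of the seat in height and across, within 15 mm along the clip, parallel to it within 0.06 rad, both jaws shut over it (under 0.04 rad), and the beaker and the sample cup within 40 mm of where they stood (z of tube_mid in the frame of seat between -0.003 and 0.003 m and x of tube_mid in the frame of seat between -0.003 and 0.003 m and y of tube_mid in the frame of seat between -0.015 and 0.015 m and angle between the z axis of tube_mid and the y axis of seat, either way round below 0.06 rad and value of joint each of jaw_near, jaw_far below 0.04 rad and linear speed of tube below 0.02 m/s and distance of each of beaker, cup from where it was at the start of the episode below 0.04 m); the robot touches nothing.
It also fails if it takes over 42 s, if anything falls off the work surface, if the arm or the gripper's body presses on something with over 40 N, if the wrist force passes 120 N, or if a joint passes its speed limit or range.

## Working session

There is one attempt and no reset: what is moved stays moved. The work goes in short steps, each a Python script; the robot and the scene stay as the last script left them, time stands still between calls to the robot, and variables do not carry over. Pictures are saved under pics/ and viewed, at most 10 in all, crops included, and the job is handed in when it is done.

```bash
mkdir -p pics; python3 - <<'E'
from workcell import bot
import cv2,numpy as np
for n in("top","side"):
    im=bot.capture(n);cv2.imwrite(f"pics/{n}0.png",im)
    c=bot.get_calibration(n);print(n,c["fov_y"],c["cx"],c["cy"],np.round(c["extrinsics"],4).tolist())
print(bot.sense())
E
```

```text
top 55.96707589588536 280.9275509412615 207.64343017012104 [[0.0156, -0.991, 0.1331, 0.4283], [-0.9997, -0.0182, -0.0182, 0.179], [0.0204, -0.1328, -0.9909, 0.9444], [0.0, 0.0, 0.0, 1.0]]
side 52.76590858647091 281.2158530581787 214.1791009650764 [[0.893, -0.2745, 0.3565, 0.2672], [-0.4499, -0.5291, 0.7194, -0.4531], [-0.0089, -0.8029, -0.596, 0.5898], [0.0, 0.0, 0.0, 1.0]]
{'time_s': 0.1, 'joints': array([-80.88932958,  33.02856495,   1.42334233,  82.37956194,
        -0.85850579,  64.68665119,  -3.23827254]), 'joint_vel': array([ 0.02302795, -0.03815012,  0.04671584, -0.07484159, -0.00348628,
        0.06085876, -0.00914037]), 'joint_torque': array([ 6.17249461e-03, -7.67305756e+01,  2.25808494e+00, -2.86603761e+01,
        1.58987363e-02,  8.58841493e-03,  2.62771505e-05]), 'ee_pos': array([0.16219225, 0.6548233 , 0.23053298]), 'tool_rot': array([-1.79915942e+02,  4.97404265e-03,  1.66089426e+02]), 'ft_force': array([ 0.02184288,  0.43253856, -0.54884218]), 'ft_torque': array([0.02424539, 0.03202119, 0.02313208]), 'finger_force': 0.0, 'grip_width': 0.0853478915102998}
```

View pics/top0.png

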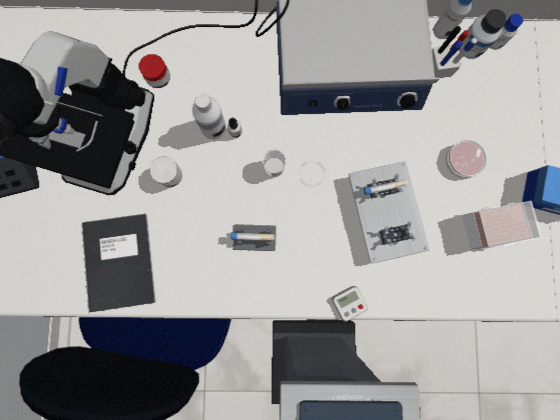

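View pics/side0.png

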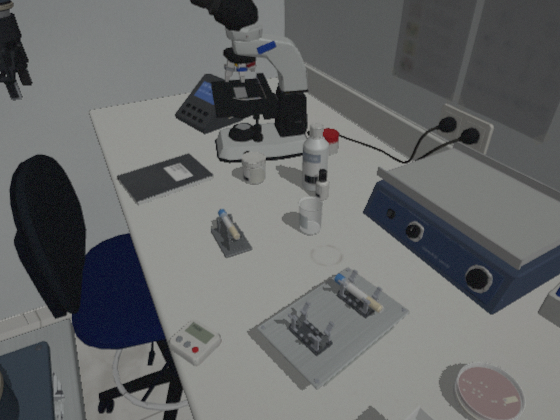

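The top view shows the cradle with the tube at about (253,237), and the mixer with the empty clip at (396,234) and the full clip at (384,188). The beaker is at (273,163) and the cup at (166,171). I'll enlarge the two parts that matter.

```bash
python3 - <<'E'
import cv2,numpy as np
im=cv2.imread("pics/top0.png")
a=cv2.resize(im[215:260,220:290],None,fx=5.7,fy=5.7,interpolation=cv2.INTER_CUBIC)
b=cv2.resize(im[155:270,340:435],None,fx=5,fy=5,interpolation=cv2.INTER_CUBIC)[:575]
b=b[:, :400+75]
c=np.zeros((575,400+475-75,3),np.uint8);a=cv2.resize(im[215:260,225:285],None,fx=5,fy=5,interpolation=cv2.INTER_CUBIC)
c[:225,:300]=a;c[:,310:785]=b
cv2.imwrite("pics/crop.png",c)
E
```

```text
(no output)
```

View pics/crop.png

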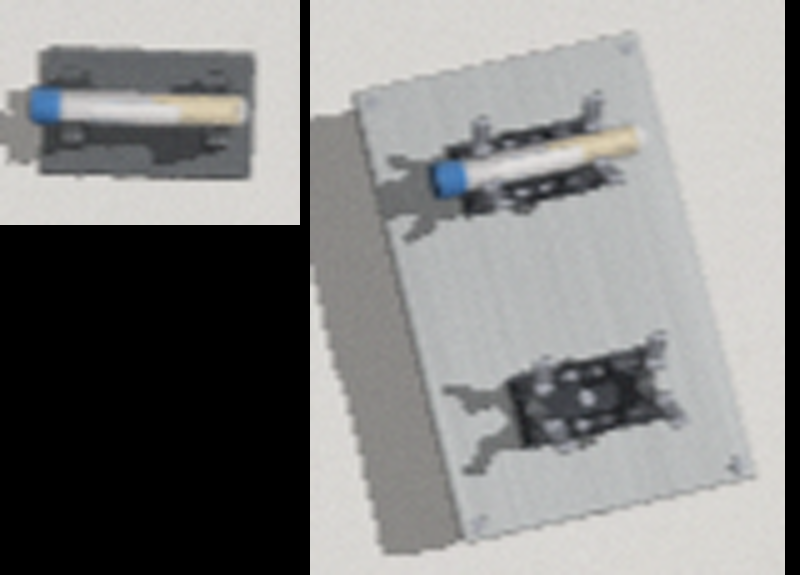

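```bash
cat > h.py <<'E'
import numpy as np
from workcell import bot
def ray(n,uv,c=None):
    c=c or bot.get_calibration(n);E=np.array(c["extrinsics"]);f=210/np.tan(np.radians(c["fov_y"]/2))
    d=np.array([uv[0]-c["cx"],uv[1]-c["cy"]])
    if n=="wrist":
        r=np.hypot(*d);v=np.r_[d/r*np.sin(r/f),np.cos(r/f)]
    else: v=np.r_[d/f,1]
    return E[:3,3],E[:3,:3]@v
def px(n,uv,z,c=None):
    o,v=ray(n,uv,c);return o+v*(z-o[2])/v[2]
E
python3 - <<'E'
from h import *
np.set_printoptions(precision=4,suppress=True)
def seg(a,b,z):
    A,B=px("top",a,z),px("top",b,z);d=A-B;print((A+B)/2,np.hypot(*d[:2]),np.degrees(np.arctan2(d[1],d[0])))
seg((230.8,235.8),(274.4,237.0),.043)
seg((364.6,191.6),(406.6,181.4),.063)
D=np.array([px("top",p,.041) for p in((349,174),(405,161.4),(429.4,250),(371,263.6))])
print(D.mean(0));
for i in range(4): d=D[i]-D[(i+1)%4];print(np.hypot(*d[:2]),np.degrees(np.arctan2(d[1],d[0])))
print(px("top",(395.4,234.4),.05),px("top",(273,163),.035))
E
```

```text
[0.4822 0.2259 0.043 ] 0.0991724164684738 89.38916145114938
[ 0.5998 -0.0751  0.063 ] 0.10004094496559648 104.77673739508741
[ 0.5451 -0.087   0.041 ]
0.1368476026802311 103.96162562765622
0.2132352475374349 13.782647608244995
0.13888196472980532 -76.27582716193993
0.2126757658192872 -166.76558715966672
[ 0.4918 -0.099   0.05  ] [0.6563 0.1827 0.035 ]
```

```bash
python3 - <<'E'
from h import *
import cv2
for y in(89.4,-90.6):
    j=bot.solve_ik([.4822,.2259,.15],[180,0,y]);k=bot.solve_ik([.4931,-.1017,.15],[180,0,y+14.6]);print(y,j,k)
j1=bot.sense()["joints"]
best=min((89.4,-90.6),key=lambda y:np.abs(bot.solve_ik([.4822,.2259,.15],[180,0,y])-j1).max())
bot.move_to([.4822,.2259,.15],[180,0,best])
c=bot.get_calibration("wrist");cv2.imwrite("pics/w1.png",bot.capture("wrist"))
print(best,bot.sense()["ee_pos"],bot.sense()["time_s"],np.round(c["extrinsics"],3).tolist())
import pickle;pickle.dump(c,open("w1.pkl","wb"))
E
```

```text
89.4 [-45.99879724  28.11878168  23.43447637 110.51841669 -15.53113059
  44.42793482 -14.45196042] [-25.34936228  32.3288972   48.90742978 115.0282341  -33.15579719
  47.46981217  56.57171017]
-90.6 [-15.93949925  27.09668324 -20.56490941 109.45032058  12.92097975
  45.68769556 135.88638403] [-35.20857938  48.68115313  77.81300715 115.27996716 -54.20789028
  64.82919935 -98.78580886]
89.4 [0.48194816 0.22731878 0.14998684] 2.1083 [[1.0, -0.007, -0.002, 0.483], [-0.007, -0.956, -0.293, 0.303], [0.001, 0.293, -0.956, 0.292], [0.0, 0.0, 0.0, 1.0]]
```

View pics/w1.png

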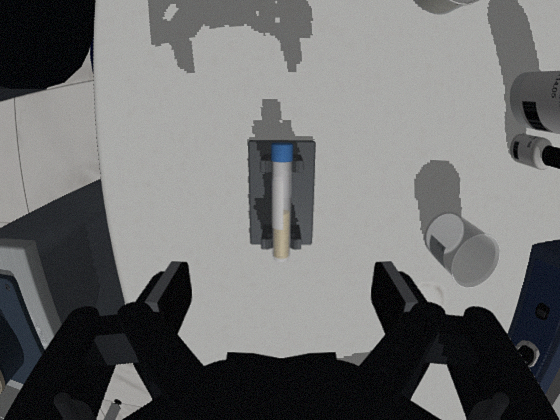

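The wrist view shows the tube with its cap end at (283,144) and its foot at (281,261), between the open fingers.

```bash
python3 - <<'E'
from h import *
import pickle
c=pickle.load(open("w1.pkl","rb"))
A,B=px("wrist",(283,144),.043,c),px("wrist",(281,260),.043,c);m=(A+B)/2;d=A-B
print(A,B,m,np.hypot(*d[:2]),np.degrees(np.arctan2(d[1],d[0])))
x,y=.5*(m[:2]+[.4822,.2259])
bot.movel([x,y,.09]); 
hit=bot.movel([x,y,.030],vel=.06,f_stop=8)
bot.set_gripper(0.0,30);s=bot.sense();print(hit,s["ee_pos"],s["grip_width"],s["finger_force"],s["ft_force"])
bot.movel([x,y,.16],vel=.1);s=bot.sense();print(s["grip_width"],s["finger_force"],s["time_s"],s["ee_pos"])
E
```

```text
[0.48496524 0.276493   0.043     ] [0.48274963 0.17879353 0.043     ] [0.48385743 0.22764326 0.043     ] 0.09772458835639225 88.70088035693952
False [0.48217902 0.22679584 0.03004931] 0.014126062745430932 29.74969357252121 [-3.74749109 -0.59960913  5.00175477]
0.014005186460822055 29.255652129650116 5.9 [0.48271282 0.2266724  0.15944414]
```

```bash
python3 - <<'E'
from h import *
import cv2,pickle
bot.move_to([.4931,-.1017,.17],[180,0,104])
c=bot.get_calibration("wrist");cv2.imwrite("pics/w2.png",bot.capture("wrist"))
pickle.dump(c,open("w2.pkl","wb"));s=bot.sense();print(s["ee_pos"],s["tool_rot"],s["grip_width"],s["time_s"])
E
```

```text
[ 0.49348768 -0.10016329  0.16976656] [-1.79994750e+02 -3.66811475e-02  1.04109335e+02] 0.014539499663550066 7.2
```

View pics/w2.png

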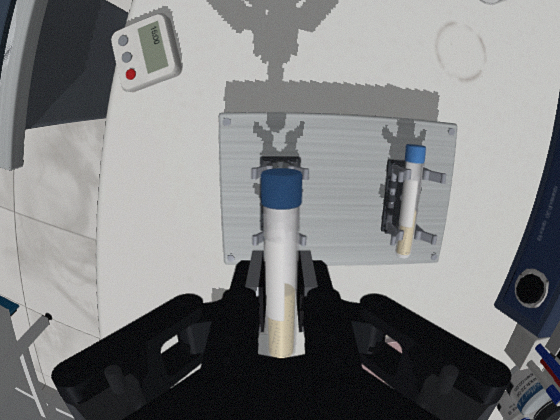

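```bash
python3 - <<'E'
import cv2
im=cv2.imread("pics/w2.png")
cv2.imwrite("pics/crop2.png",cv2.resize(im[105:275,215:460],None,fx=3.2,fy=3.2,interpolation=cv2.INTER_CUBIC))
E
```

```text
(no output)
```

View pics/crop2.png

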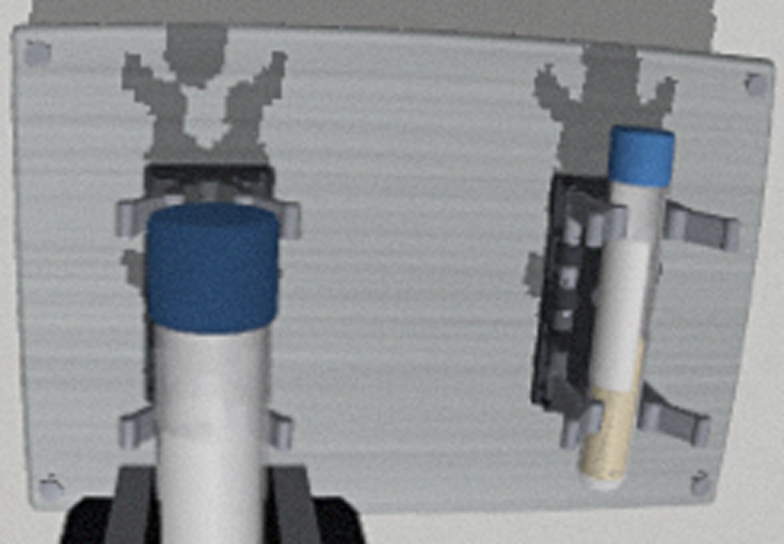

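The wrist view shows the lip tips of the empty clip at (251,173), (309,173), (252,240) and (307,240). The held tube's cap edge is at about (281,170), and the full tube runs from (416,145) to (402,257).

```bash
python3 - <<'E'
from h import *
import pickle
np.set_printoptions(precision=4,suppress=True)
c=pickle.load(open("w2.pkl","rb"))
P=[px("wrist",p,.082,c) for p in((251.3,173),(308.8,173),(252.5,240),(306.6,240))]
u=(P[0]+P[1])/2;l=(P[2]+P[3])/2;d=u-l
print("lips mid",(u+l)/2,np.hypot(*d[:2]),np.degrees(np.arctan2(d[1],d[0])),np.linalg.norm(P[0]-P[1]))
A,B=px("wrist",(415.6,145.5),.066,c),px("wrist",(402.5,257.5),.06,c);d=A-B
m=(A+B)/2;print("full",m,np.hypot(*d[:2]),np.degrees(np.arctan2(d[1],d[0])))
for a in(13.5,14,14.5):
    r=np.radians(a);print(m[:2]-.11*np.array([np.cos(r),np.sin(r)]))
t=np.array([-np.sin(np.radians(14)),np.cos(np.radians(14))])
e=px("wrist",(281.6,170),.188,c);print("cap end rel TCP along,across",(e[:2]-[.4935,-.1002])@t,(e[:2]-[.4935,-.1002])@[t[1],-t[0]])
E
```

```text
lips mid [ 0.4928 -0.0966  0.082 ] 0.05218785135417537 103.63671010216709 0.04145931932975974
full [ 0.6001 -0.0734  0.063 ] 0.10119683996914726 105.2593493678379
[ 0.4932 -0.0991]
[ 0.4934 -0.1   ]
[ 0.4937 -0.1009]
cap end rel TCP along,across 0.05175035466047303 0.0011754961996140226
```

```bash
python3 - <<'E'
from h import *
import cv2,pickle
p=[.4931,-.0997]
bot.movel([*p,.10],[180,0,103.9],vel=.08)
hit=bot.movel([*p,.0648],vel=.03,f_stop=4)
s=bot.sense();print(hit,s["ee_pos"],s["ft_force"],s["grip_width"])
bot.set_gripper(.035);bot.hold(.3);s=bot.sense();print(s["ee_pos"],s["finger_force"],s["grip_width"])
bot.movel([*p,.15],vel=.08)
bot.hold(.3)
c=bot.get_calibration("wrist");cv2.imwrite("pics/w3.png",bot.capture("wrist"))
pickle.dump(c,open("w3.pkl","wb"));s=bot.sense();print(s["ee_pos"],s["ft_force"],s["time_s"])
im=bot.capture("side");cv2.imwrite("pics/s3.png",cv2.resize(im[240:390,240:430],None,fx=4,fy=4,interpolation=cv2.INTER_CUBIC))
E
```

```text
True [ 0.49242094 -0.09976497  0.06444909] [ 0.70276352 -0.10458587  0.90130222] 0.014165448785397739
[ 0.49224972 -0.09957295  0.06408046] 0.0 0.03480955069487802
[ 0.49301299 -0.09968634  0.14982429] [-0.23552121  0.82061108  0.28472235] 11.6083
```

View pics/w3.png

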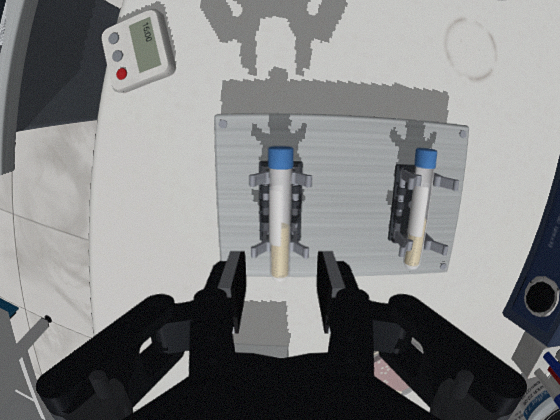

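View pics/s3.png

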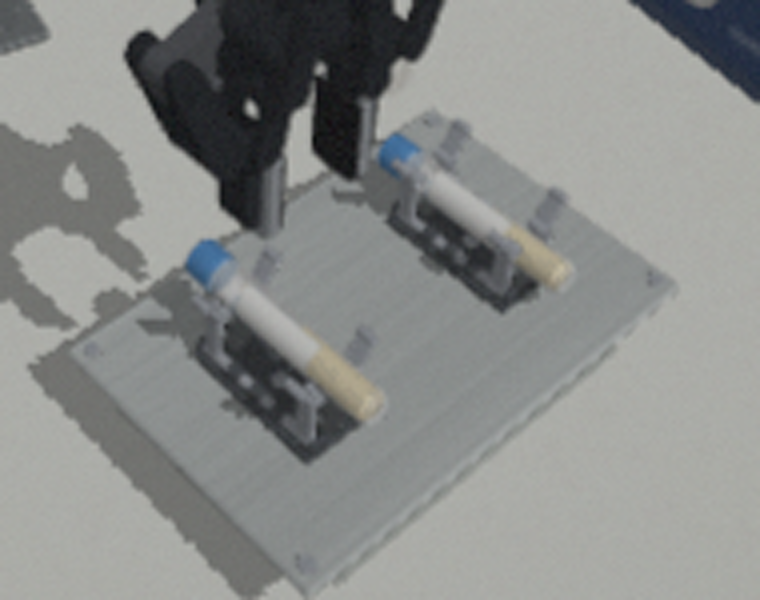

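The tube lies level on the flared lips: cap (281,147) and foot (280,277) in the wrist view, lips at rows 181 and 247. Pressing now.

```bash
python3 - <<'E'
from h import *
import cv2,pickle
np.set_printoptions(precision=4,suppress=True)
c=pickle.load(open("w3.pkl","rb"))
m=(px("wrist",(281,147),.080,c)+px("wrist",(280,277),.074,c))/2
l=(px("wrist",(281,181),.082,c)+px("wrist",(279.5,248),.082,c))/2
print("tube",m,"lips",l)
t=np.array([-np.sin(np.radians(13.9)),np.cos(np.radians(13.9))])
p=np.array([.4931,-.0997]);a=np.clip((l[:2]-p)@t/2,-.004,.004);p=p+a*t;print(p)
bot.set_gripper(0.0)
bot.movel([*p,.095],vel=.08)
bot.hold(.2)
hit=bot.movel([*p,.067],vel=.02,f_stop=22)
s=bot.sense();print(hit,s["ee_pos"],s["ft_force"])
bot.hold(.3)
bot.movel([*p,.16],vel=.08);bot.hold(.2)
c=bot.get_calibration("wrist");im=bot.capture("wrist");cv2.imwrite("pics/w4.png",im)
s=bot.sense();print(s["time_s"])
b=bot.capture("side")
o=np.zeros((600,800,3),np.uint8)
o[:,:400]=cv2.resize(im[105:285,205:325],(400,600));o[:440,410:790]=cv2.resize(b[270:380,270:365],(380,440),interpolation=cv2.INTER_CUBIC)
cv2.imwrite("pics/f4.png",o)
E
```

```text
tube [ 0.4933 -0.0982  0.077 ] lips [ 0.4925 -0.0954  0.082 ]
[ 0.4926 -0.0976]
True [ 0.4925 -0.0976  0.0704] [-1.2357  1.5323 12.2282]
16.1
```

View pics/f4.png

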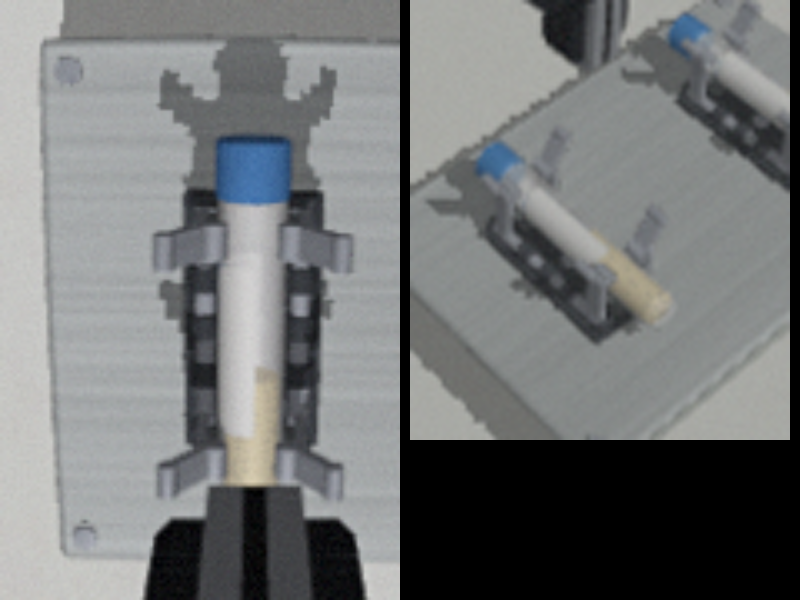

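The tube is home: the jaws are closed over it at both ends, with the lips in front of the tube as in the full clip, and the press stopped at z = 0.0704 (0.0707 expected).

```bash
python3 -c "
from workcell import bot
print(bot.job_done())"
```

```text
the job is handed in; nothing more can be done
None
```

The tube was laid on the flared jaws, released, and pressed home in the empty clip; the last pictures show both jaws closed over it. The job is handed in after about 16 s of robot time, but no verdict was returned.

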